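# Hook the far supply tray home into its dock

## Robot

A 6-joint arm with a two-finger parallel gripper is mounted at the origin on a cart in front of the work surface, level with it; the furniture and walls round the work are solid. World frame = base frame: x ahead of the robot, y to its left, z up, the work surface at z = 0. Lengths are in mm, angles in rad, forces in N, time in s.
With the tool pointing down it reaches from about 350 to 875 mm from the base axis. Payload 4.2 kg.
Tool frame: the origin (TCP) lies midway between the tips of the shut fingers; the grasp point (between the pads) lies 19 mm behind it; z points along the fingers, y is the line along which they close (so a half turn about z gives the same grasp; the last joint's range is limited). The gripper opens to 85 mm and grips with 20 to 120 N. Pads are 22 mm wide; open, the fingers measure 114 mm over their backs; the gripper's body (76 mm by 85 mm) begins 54 mm behind the grasp point. The pads swing forward as they close: fully open they stand 13 mm farther back than shut.
Start: joints at [1.459, 0.385, 0.008, 0, -1.194, -0.259], TCP at [226.443, 582.514, 231.312] pointing down, gripper open.
Joint ranges: [-3.14, 3.14], [-1.21, 2.06], [-1.07, 1.41], [-3.16, 2.05], [-2.99, -0.16], [-3.1, 3.1]. Speed limits (rad/s): [2.79, 2.79, 3.14, 3.14, 3.14, 3.14].

## Interface

Orientations are given as a unit quaternion [x, y, z, w].
In Python, from bench import read_state, get_image, job_done gives the robot as it stands.
- The arm moves only by the shell command python3 -m jog 'ROWS'. ROWS is JSON, a list of rows, each a list of 3 entries, a list of its own where there are three numbers: the shift along the world's x, y, z scaled (see below), then the turn, a rotation vector about the world's x, y, z scaled (see below), then the gripper's target within -1 to 1 (shut at 1, half-way at 0, fully open at -1). In form: [[[x, y, z], [wx, wy, wz], claw], ...]. A call has 1 to 20 rows; each row is the pose to reach, as a shift and turn from the pose commanded when the call began; what a row does not reach only later rows make up. The controller multiplies each number of a shift by 10 cm and each number of a turn by 120 degrees. A row lasts 1/10 s, in which the tool goes at most 50 mm and 8.59 degrees, less where a joint would pass 70% of its speed; a pose out of reach is approached as far as the arm can. A call with a number of a shift or a turn outside -1 to 1 is refused whole. A call with a gripper value outside its range is refused whole. The fingers move at their own pace and stop on an object; the grip force is fixed at half the most. Time passes only in rows, so rows that repeat a pose let the fingers close. It gives the time, the measured TCP pose, the force, the opening and the grip force at its end, in the units of the state.
- read_state(): the state, without advancing time (a new reading comes with each control period).
- get_image(name): name is "scene" or "top"; returns a dict with "frame" (480x640x3 uint8, red, green, blue), "range_z" (480x640 float32, mm along the optical axis (not along the pixel's ray), 0 where there is no reading), "fx", "fy", "cx", "cy" (pixels), "R" (3x3) and "t" (3): a world point X has camera coordinates R X + t. Camera axes: x right, y down, z forward; pixel columns grow to the right and rows downward; lengths in mm; the calibration is good to about 2 mm. A picture is of the moment at which its call begins.
- job_done(): hands the job in; it is judged then, once.
The state is a dict: "clock": time; "joints": joint angles; "joint_vel": joint speeds; "joint_efforts": joint torques, N m; "position": TCP position; "ee_rot": TCP orientation; "contact_force": force on the tool from outside, world axes, zero at the start; "wrist_torque": the same for the moment, N m; "gripper_width": finger opening in mm; "grasp_force": force on a finger pad.
Only numpy, scipy, OpenCV 4.12 (cv2) and the standard library are available. Lean on these libraries where they do the work, as an engineer would, in place of code of your own. Each camera call takes 0.05 s, during which the arm holds its last target. There are 200 camera calls.

## Task

The supply tray with the box of staples has been pushed to the back. Take the hook tool, lower its two-pronged hook behind the tray's front wall and drag the tray straight into its dock, pulling it firmly but gently against the sprung buffer until both spring leaves snap in behind the tray's lugs. Then stand the hook tool back on the counter beside the dock; do not touch the tray by hand, never pull harder than 16 N, keep the staples in the tray and leave the other things alone.

Things in the scene. Friction and masses are not known exactly. Their poses are not given: they have to be found in the camera images.
- hook_tool: Hand hook standing on the counter: black handle 80 x 24 mm, 60 mm tall, on a foot 90 x 34 x 6 mm; grip it across the 24 mm (its y), 10 to 60 mm up. A 7 mm steel rod runs from it along +x, 50 mm up, to a crossbar from which two prongs (7 mm, at x = 0.110, y = +-0.022) go down to the counter, their last 10 mm bent 3 mm back to -x. 0.16 kg. Origin: under the handle's middle, on the counter; z up.
- hook_tip (a point): On the axis of the prongs' straight part, midway between the two, level with their lower ends: at (0.110, 0, 0) in the hook tool's frame. The bent tips reach back to x = 0.1035, so when they pull at the tray's front wall this point lies at tray x = 0.0105.
- tray: Grey open tray, 110 mm deep (x), 100 wide (y), 36 high, walls and floor 4 mm, loose, 0.25 kg +-30%. Origin: on the counter, middle of the outer front face (facing the dock); x to its back, z up. Inside the front wall two ribs 14 mm long at y = +-0.032 leave a 61 mm pocket for the hook. On each outer side a lug stands out 6 mm at x = 0.003 to 0.011 (112 mm over both).
- tray_mid (a point): Middle of the tray's inner floor, at (0.055, 0, 0.004) in the tray's frame.
- staple_box: Carton of staples 41 x 74 x 27 mm, 0.19 kg, lying in the back half of the tray. Origin: centre of its underside.
- dock: Low grey dock fixed on the counter: rails 10 mm high, 115 mm apart, mouth flared to 150 mm, ending at x = 0.113. On them is clamped a catch unit (beam 16, buffer 13 mm high; tool foot must pass over) at an unmeasured setting of 0 to 20 mm towards the mouth. Origin: on the counter, middle of the relaxed buffer's face at setting 0; +x out of the mouth; the tray comes in along -x, x axes parallel.
- buffer (a joint): Rubber-faced spring buffer in the catch unit's beam, face 44 x 10 mm: compression in m, 0 relaxed, 0.0045 hard stop, 1600 N/m. The leaves snap in once the tray has pressed it about 2.5 mm (about 5 N, on top of the sliding drag of some 3 to 6 N) and then hold the tray there, the buffer still pressed 1 to 2.5 mm. Over 16 N on the hook is too much; 12 N is enough.
- leaf_left (a joint): Steel spring leaf of the catch unit on the +y rail, 48 mm long, 10 to 19 mm over the counter, hinged 56 mm behind the buffer's face and slanting inward to its free tip 9 mm behind that face. Angle in rad: 0 at rest (sprung in), about 0.1 while a lug pushes it outward.
- leaf_right (a joint): The same leaf on the dock's -y rail; 0 at rest (sprung in), about 0.1 while a lug pushes it outward.
- rubber_stamp: Bystander: wooden rubber stamp standing on its face, 28 x 58 x 73 mm. Origin: centre of its underside.
- tape_roll: Bystander: roll of masking tape lying flat, 104 mm across, 25 mm high. Origin: centre of its underside.
- tape_dispenser: Bystander: dark desk tape dispenser, 36 x 167 x 78 mm. Origin: centre of its underside.
Things that resemble listed ones, but are neither listed nor needed, are in the scene too. Leave any green or turquoise look-alike of the staple_box alone.

How it is judged:
By the outcome, as a careful person would: the job done as asked, in the order asked, and still so for the second after the job is handed in, with the robot touching nothing.
It also fails if it takes over 72 s, if anything falls off the work surface, if the arm or the gripper's body presses on something with over 40 N, if the wrist force passes 120 N, or if a joint passes its speed limit or range.

## Working session

There is one attempt and no reset: what is moved stays moved. The work goes in short steps, Python scripts to look and compute and a shell command to move; the robot and the scene stay as the last step left them, time stands still between calls to the robot, and variables do not carry over. Pictures are saved under pics/ and viewed, at most 11 in all, crops included, and the job is handed in when it is done.

```bash
mkdir -p pics; ls; python3 - <<'E'
from bench import *
import cv2,numpy as np
for n in("scene","top"):
    d=get_image(n); cv2.imwrite(f"pics/{n}0.png",d["frame"][:,:,::-1]); np.savez(f"{n}0.npz",**d)
    print(n,d["fx"],d["fy"],d["cx"],d["cy"],np.round(d["R"],3).tolist(),np.round(d["t"]))
s=read_state();print(s)
E
```

```text
pics
scene 562.2075834249063 562.2075834249063 312.99392012281317 233.20451433667236 [[0.866, -0.5, -0.006], [-0.319, -0.543, -0.777], [0.385, 0.674, -0.63]] [-511.  198. 1245.]
top 616.4485401896903 616.4485401896903 331.6239541283224 244.78341101088617 [[-0.021, -1.0, -0.014], [-0.98, 0.024, -0.196], [0.196, 0.01, -0.981]] [   3.  578. 1512.]
{'clock': 0.1, 'joints': array([ 1.45859189e+00,  3.85476575e-01,  6.74316364e-03, -4.27919772e-04,
       -1.19402202e+00, -2.58604739e-01]), 'joint_vel': array([ 9.05297912e-04, -5.68777447e-04,  2.18677492e-03,  3.15244966e-04,
       -2.88102373e-05,  2.02607729e-04]), 'joint_efforts': array([-6.03996887e-04, -3.93317771e+01,  1.88929796e+01,  4.19796780e+00,
       -2.57353327e-03,  4.42494894e-06]), 'position': array([226.273505  , 582.02725489, 230.32633539]), 'ee_rot': array([ 9.82846706e-01, -1.84421674e-01, -1.26702806e-04,  9.91473752e-04]), 'contact_force': array([-0.77821581, -0.40655546, -0.03295224]), 'wrist_torque': array([-0.0291022 , -0.03907023, -0.0443984 ]), 'grasp_force': 0.0, 'gripper_width': 85.36750449987376}
```

View pics/top0.png

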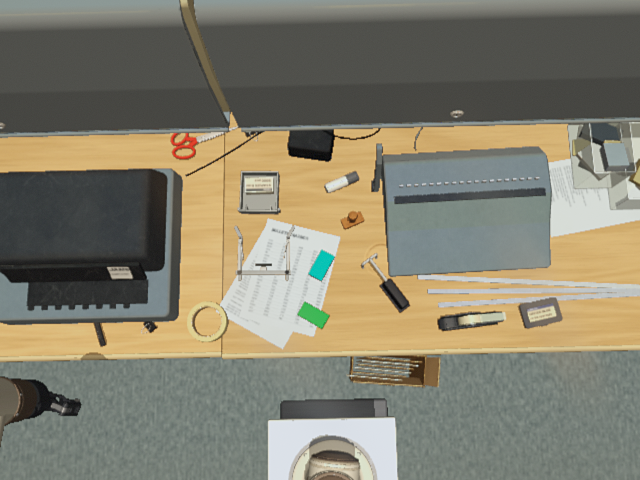

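View pics/scene0.png

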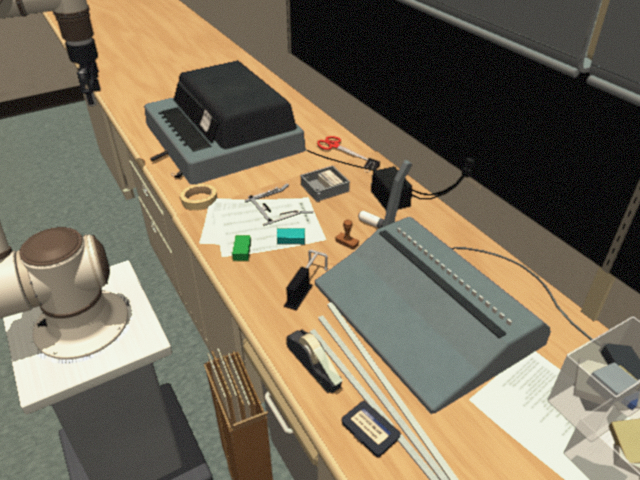

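The top view shows the tray at (260,192), the dock with its mouth upward at (263,255), the hook tool with its handle at (397,294) and its prongs near (370,262). The stamp is at (352,219) and the tape roll at (208,322). I'll zoom in on these and measure.

```bash
cat > h.py <<'E'
import numpy as np,cv2
from bench import *
def ray(d,u,v,z):
    R,t=d["R"],d["t"]; c=-R.T@t
    r=R.T@np.array([(u-d["cx"])/d["fx"],(v-d["cy"])/d["fy"],1.])
    return c+r*(z-c[2])/r[2]
def proj(d,X):
    p=d["R"]@np.array(X,float)+d["t"]; return d["fx"]*p[0]/p[2]+d["cx"],d["fy"]*p[1]/p[2]+d["cy"]
def crop(d,u0,v0,u1,v1,k,f):
    cv2.imwrite(f,cv2.resize(d["frame"][v0:v1,u0:u1,::-1],None,fx=k,fy=k,interpolation=cv2.INTER_CUBIC))
E
python3 - <<'E'
from h import *
a=dict(np.load("top0.npz"));b=dict(np.load("scene0.npz"))
crop(a,220,165,420,315,4,"pics/topc.png")
crop(b,230,155,390,275,5,"pics/scenec.png")
E
```

```text
(no output)
```

View pics/topc.png

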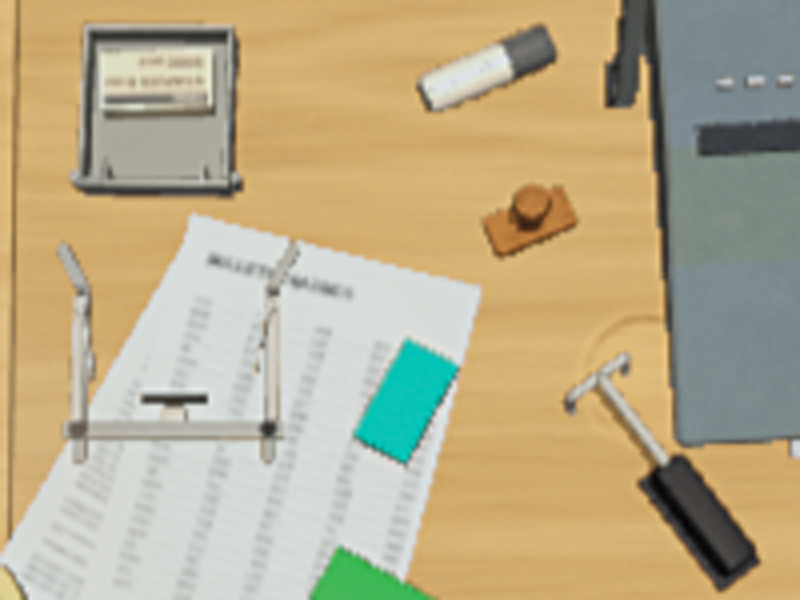

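View pics/scenec.png

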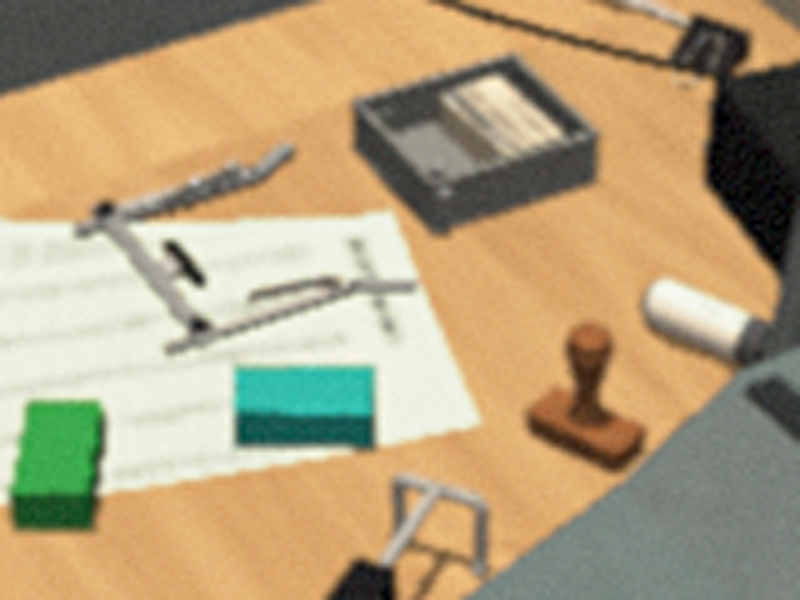

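The crops show: tray rim corners about (85,27)-(236,27) at the back and (84,185)-(234,185) at the front; rail ends near (82,292) and (273,292); buffer face (140..207, 397); catch beam at y=430; crossbar from (571,398) to (627,360); handle around (700,515), all in crop pixels. The staple box lies in the tray's back half and the path out of the dock is clear.

```bash
python3 - <<'E'
from h import *
a=dict(np.load("top0.npz"))
def P(x,y,z): return ray(a,220+(x+.5)/4-.5,165+(y+.5)/4-.5,z)
for n,x,y,z in [("tBL",85,27,36),("tBR",237,27,36),("tFL",79,187,36),("tFR",236,187,36),("railLend",82,292,10),("railRend",274,292,10),("railLbk",79,460,10),("railRbk",268,460,10),
 ("buf L",140,397,10),("bufR",207,397,10),("pivL",77,429,16),("pivR",269,429,16),("barL",571,398,50),("barR",627,360,50),("joint",601,379,50),
 ("rodend",664,462,50),("flareL",64,245,10),("flareR",295,245,10)]:
    print(n,np.round(P(x,y,z),1))
# dark handle / foot mask
f=a["frame"].astype(int); hsv=cv2.cvtColor(a["frame"],cv2.COLOR_RGB2HSV)
m=np.zeros((480,640),np.uint8); m[272:318,376:415]=(f.max(2)[272:318,376:415]<75)*255
c=max(cv2.findContours(m,0,1)[0],key=cv2.contourArea); r=cv2.minAreaRect(c); print("handle px",r)
bx=cv2.boxPoints(r); print([np.round(ray(a,*p,3),1).tolist() for p in bx])
rz=a["range_z"]
def P3(u,v):
    z=rz[v,u]; return a["R"].T@(np.array([(u-a["cx"])/a["fx"]*z,(v-a["cy"])/a["fy"]*z,z])-a["t"])
# handle top points via depth
pts=np.array([P3(u,v) for v in range(270,318) for u in range(376,416) if rz[v,u]>0])
h=pts[(pts[:,2]>53)&(pts[:,2]<68)]; print("top handle n",len(h),h.mean(0),cv2.minAreaRect(h[:,:2].astype(np.float32)))
pt=np.array([P3(u,v) for v in range(165,222) for u in range(232,290) if rz[v,u]>0])
t=pt[(pt[:,2]>29)&(pt[:,2]<43)]; print("tray rim",len(t),t[:,:2].mean(0),cv2.minAreaRect(t[:,:2].astype(np.float32)))
w=pt[pt[:,2]>10]; print("tray tall",cv2.minAreaRect(w[:,:2].astype(np.float32)))
E
```

```text
tBL [786.1 226.2  36. ]
tBR [783.4 125.4  36. ]
tFL [676.8 229.3  36. ]
tFR [674.3 126.5  36. ]
railLend [612.2 231.   10. ]
railRend [609.1 104.3  10. ]
railLbk [500.6 232.   10. ]
railRbk [497.7 109.1  10. ]
buf L [541.2 192.5  10. ]
bufR [540.1 148.6  10. ]
pivL [520.1 232.5  16. ]
pivR [517.1 107.8  16. ]
barL [527.2 -87.2  50. ]
barR [ 550.9 -123.5   50. ]
joint [ 539.  -106.6   50. ]
rodend [ 484.9 -144.6   50. ]
flareL [644.3 243.1  10. ]
flareR [640.5  90.2  10. ]
handle px ((394.6484680175781, 294.886474609375), (33.40975570678711, 12.66299819946289), 52.594642639160156)
[[477.8, -131.7, 3.0], [497.3, -158.6, 3.0], [427.0, -208.1, 3.0], [407.8, -181.4, 3.0]]
top handle n 315 [ 454.76587352 -166.23749311   59.49871517] ((465.2821044921875, -159.2532958984375), (111.7933349609375, 24.47054100036621), 35.18913650512695)
tray rim 563 [739.66714118 180.68129657] ((731.9266967773438, 180.32431030273438), (110.8434829711914, 111.05989837646484), 88.87770080566406)
tray tall ((722.5269165039062, 178.26473999023438), (138.7829132080078, 135.62838745117188), 2.8434252738952637)
```

Estimates: tool origin is at about (450.5, -170) with yaw 35.2°. Dock yaw is about -1.5°, with the buffer face at x≈540.6, y≈170.5. The tray front is at about (675.5, 177.5). Next I move above the hook tool, which takes 8 hops with -123.5° of turn.

```bash
R='x'
python3 -m jog '[[[0.28,-0.94,0],[0,0,-0.1287],-0.3],[[0.28,-0.94,0],[0,0,-0.1287],-0.3]]' >/dev/null
python3 -m jog '[[[0.28,-0.94,0],[0,0,-0.1287],-0.3],[[0.28,-0.94,0],[0,0,-0.1287],-0.3]]' >/dev/null
python3 -m jog '[[[0.28,-0.94,0],[0,0,-0.1287],-0.3],[[0.28,-0.94,0],[0,0,-0.1287],-0.3]]' >/dev/null
python3 -m jog '[[[0.28,-0.94,0],[0,0,-0.1287],-0.3],[[0.28,-0.94,0],[0,0,-0.1287],-0.3]]'
python3 -m jog '[[[0.28,-0.94,0],[0,0,-0.1287],-0.3],[[0.28,-0.94,0],[0,0,-0.1287],-0.3]]' >/dev/null
python3 -m jog '[[[0.28,-0.94,0],[0,0,-0.1287],-0.3],[[0.28,-0.94,0],[0,0,-0.1287],-0.3]]' >/dev/null
python3 -m jog '[[[0.28,-0.94,0],[0,0,-0.1287],-0.3],[[0.28,-0.94,0],[0,0,-0.1287],-0.3]]' >/dev/null
python3 -m jog '[[[0.28,-0.94,0],[0,0,-0.1287],-0.3],[[0.28,-0.94,0],[0,0,-0.1287],-0.3],[[0.28,-0.94,0],[0,0,-0.1287],-0.3],[[0.28,-0.94,0],[0,0,-0.1287],-0.3]]'
python3 - <<'E'
from h import *
s=read_state();print(s["position"],s["ee_rot"],s["joints"],s["gripper_width"])
E
```

```text
clock: 0.9
position: [338.2, 204.3, 231.2]
ee_rot: [0.747, -0.665, -0.0, 0.0]
contact_force: [1.6, 0.2, 0.5]
gripper_width: 55.4
grasp_force: 0.0
clock: 1.9
position: [449.9, -170.5, 230.4]
ee_rot: [-0.301, 0.954, 0.001, -0.001]
contact_force: [-0.4, -0.2, -0.2]
gripper_width: 55.8
grasp_force: 0.0
[ 449.86530911 -170.48386636  230.40883443] [-3.01123462e-01  9.53584601e-01  5.37204362e-04 -8.84154535e-04] [-2.39365006e-02  1.39922612e-01 -3.32132992e-01 -4.97802642e-04
 -1.10076174e+00 -9.34892416e-01] 55.76583596597959
```

```bash
python3 -m jog '[[[0,0,-0.5],[0,0,0],-0.3],[[0,0,-1],[0,0,0],-0.3]]' >/dev/null
python3 -m jog '[[[0,0,-0.3],[0,0,0],-0.3],[[0,0,-0.6],[0,0,0],-0.3],[[0,0,-0.6],[0,0,0],-0.3]]'
python3 - <<'E'
from h import *
d=get_image("scene"); crop(d,250,210,370,310,6,"pics/grasp.png")
E
```

```text
clock: 2.4
position: [447.1, -167.8, 68.1]
ee_rot: [-0.303, 0.953, 0.002, -0.004]
contact_force: [-0.5, 0.1, -0.1]
gripper_width: 56.0
grasp_force: 0.0
```

View pics/grasp.png

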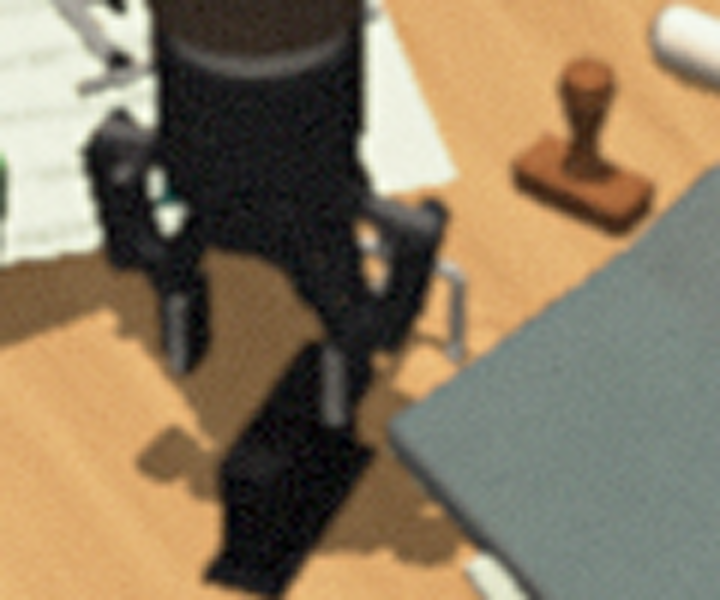

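```bash
python3 - <<'E'
from h import *
b=dict(np.load("scene0.npz"))
c,s=np.cos(.614),np.sin(.614)
for x,y,z in [(40,12,60),(-40,12,60),(-40,-12,60),(40,-12,60),(-45,-17,0),(-45,17,6),(110,-22,0)]:
    u,v=proj(b,(450.5+c*x-s*y,-170+s*x+c*y,z)); print((x,y,z),round((u-250)*6),round((v-210)*6))
E
```

```text
(40, 12, 60) 299 333
(-40, 12, 60) 205 466
(-40, -12, 60) 263 485
(40, -12, 60) 356 350
(-45, -17, 0) 274 612
(-45, 17, 6) 192 573
(110, -22, 0) 453 360
```

```bash
python3 -m jog '[[[0,0,-0.25],[0,0,0],-0.3],[[0,0,-0.49],[0,0,0],-0.3],[[0,0,-0.49],[0,0,0],-0.3],[[0,0,-0.49],[0,0,0],-0.3]]'
python3 -m jog '[[[0,0,0],[0,0,0],1],[[0,0,0],[0,0,0],1],[[0,0,0],[0,0,0],1],[[0,0,0],[0,0,0],1],[[0,0,0],[0,0,0],1],[[0,0,0],[0,0,0],1],[[0,0,0],[0,0,0],1],[[0,0,0],[0,0,0],1]]'
```

```text
clock: 2.85
position: [451.7, -169.2, 24.0]
ee_rot: [-0.303, 0.953, -0.001, 0.001]
contact_force: [0.3, -0.1, 0.7]
gripper_width: 55.3
grasp_force: 0.0
clock: 3.65
position: [451.8, -169.6, 24.0]
ee_rot: [-0.303, 0.953, -0.001, 0.002]
contact_force: [0.1, 1.5, 7.2]
gripper_width: 23.4
grasp_force: 59.8
```

```bash
python3 -m jog '[[[0,0,0.2],[0,0,0],1],[[0,0,0.5],[0,0,0],1],[[0,0,0.8],[0,0,0],1],[[0,0,1],[0,0,0],1],[[0,0,1],[0,0,0],1]]'
python3 -m jog '[[[0.1,0.25,0],[0,0,-0.02],1],[[0.2,0.5,0],[0,0,-0.045],1],[[0.34,0.875,0],[0,0,-0.0765],1]]' >/dev/null
python3 -m jog '[[[0.11,0.29,0],[0,0,-0.025],1],[[0.22,0.58,0],[0,0,-0.05],1],[[0.34,0.875,0],[0,0,-0.0765],1]]' >/dev/null
python3 -m jog '[[[0.11,0.29,0],[0,0,-0.025],1],[[0.22,0.58,0],[0,0,-0.05],1],[[0.34,0.875,0],[0,0,-0.0765],1]]' >/dev/null
python3 -m jog '[[[0.11,0.29,0],[0,0,-0.025],1],[[0.22,0.58,0],[0,0,-0.05],1],[[0.3,0.78,0],[0,0,-0.0765],1],[[0.34,0.875,0],[0,0,-0.0765],1],[[0.34,0.875,0],[0,0,-0.0765],1],[[0.34,0.875,0],[0,0,-0.0765],1]]'
python3 - <<'E'
from h import *
for n in("scene","top"): 
    d=get_image(n); np.savez(n+"1.npz",**d)
    if n=="scene": crop(d,240,140,360,230,6,"pics/s1.png")
    else: crop(d,220,165,320,285,5,"pics/t1.png")
A=cv2.imread("pics/s1.png");B=cv2.imread("pics/t1.png")
E
```

```text
clock: 4.15
position: [452.2, -169.7, 125.3]
ee_rot: [-0.302, 0.953, -0.001, 0.003]
contact_force: [0.6, -0.5, -2.0]
gripper_width: 23.4
grasp_force: 59.3
clock: 5.65
position: [585.5, 179.6, 121.4]
ee_rot: [0.013, 1.0, -0.0, -0.001]
contact_force: [0.1, -0.7, -1.3]
gripper_width: 23.6
grasp_force: 59.2
```

View pics/t1.png

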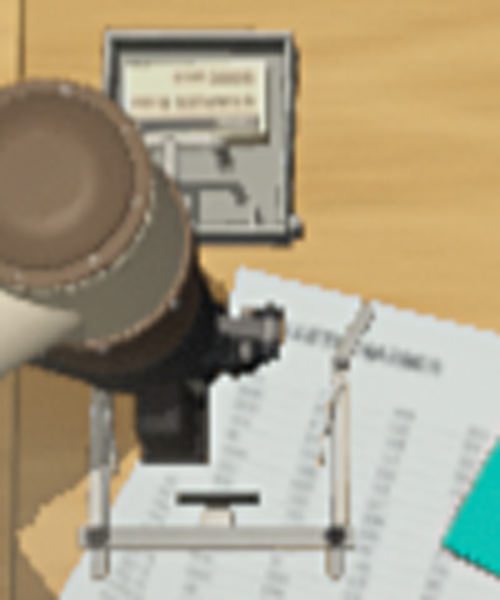

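View pics/s1.png

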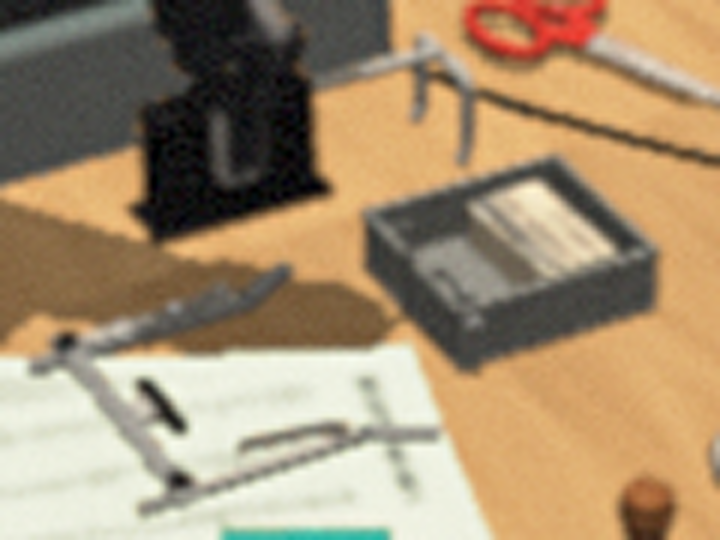

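The hook is held level. In the scene crop the crossbar ends at (425,42) and (468,88), with the prong bottoms at (417,118) and (464,160). In the top crop the crossbar's -y end is near (226,150). Next I check these against prediction.

```bash
python3 - <<'E'
from h import *
a=dict(np.load("top1.npz"));b=dict(np.load("scene1.npz"))
yaw=-.026;c,s=np.cos(yaw),np.sin(yaw);o=np.array([584.3,179.6])
for x,y,z in [(110,22,50),(110,-22,50),(107,22,0),(107,-22,0)]:
    X=(o[0]+c*x-s*y,o[1]+s*x+c*y,z+97.4)
    u,v=proj(b,X);U,V=proj(a,X);print((x,y,z),"scene",round((u+.5-240)*6),round((v+.5-140)*6),"top",round((U+.5-220)*5),round((V+.5-165)*5))
S=lambda x,y,z:np.round(ray(b,240+(x+.5)/6-.5,140+(y+.5)/6-.5,z),1)
T=lambda x,y,z:np.round(ray(a,220+(x+.5)/5-.5,165+(y+.5)/5-.5,z),1)
print("scene bar",S(425,42,147.4),S(468,88,147.4),"tips",S(417,118,99),S(464,160,99))
print("scene tray rim BL,FL(front-left),FR,BR", S(556,158,36),S(366,212,36),S(466,325,36),S(656,258,36))
print("top tray BL BR FR",T(106,33,36),T(297,33,36),T(296,238,36), "ribs?",T(258,222,20))
print("top right bar",T(226,150,147.4))
print("dock scene: beam ends",S(66,343,16),S(178,482,16),"buf",S(140,380,10),S(185,428,10),"flare ends",S(287,268,10),S(437,434,10))
print("dock top: beam",T(97,537,16),T(336,537,16),"buf",T(178,497,10),T(258,497,10),"railends",T(342,363,10),"flare",T(370,305,10))
E
```

```text
(110, 22, 50) scene 420 29 top 125 140
(110, -22, 50) scene 467 72 top 215 140
(107, 22, 0) scene 416 124 top 140 174
(107, -22, 0) scene 461 168 top 227 174
scene bar [690.9 187.1 147.4] [687.4 142.2 147.4] tips [693.7 200.5  99. ] [694.1 157.5  99. ]
scene tray rim BL,FL(front-left),FR,BR [784.7 222.2  36. ] [679.8 227.4  36. ] [673.4 120.5  36. ] [779.4 122.4  36. ]
top tray BL BR FR [786.5 226.4  36. ] [783.9 125.   36. ] [672.  126.1  36. ] ribs? [685.4 147.7  20. ]
top right bar [688.5 149.3 147.4]
dock scene: beam ends [518.1 227.9  16. ] [515.6 105.2  16. ] buf [538.4 191.2  10. ] [539.7 147.   10. ] flare ends [641.3 238.6  10. ] [637.   84.5  10. ]
dock top: beam [519.7 232.2  16. ] [516.8 108.   16. ] buf [540.8 191.   10. ] [539.8 149.1  10. ] railends [610.3 104.7  10. ] flare [641.3  89.6  10. ]
```

```bash
python3 - <<'E'
from h import *
for n,(u0,v0,u1,v1) in (("scene",(260,140,322,182)),("top",(248,185,270,215))):
    d=dict(np.load(n+"1.npz")); rz=d["range_z"]
    v,u=np.mgrid[v0:v1,u0:u1]; z=rz[v0:v1,u0:u1]
    P=np.stack([(u-d["cx"])/d["fx"]*z,(v-d["cy"])/d["fy"]*z,z],-1).reshape(-1,3); P=(P-d["t"])@d["R"]
    k=(z.ravel()>0)&(P[:,2]>75)&(P[:,0]>630)&(P[:,0]<730)&(P[:,1]>130)&(P[:,1]<230)
    Q=P[k]; Q=Q[np.argsort(Q[:,0])]; print(n,len(Q)); print(np.round(Q[::max(1,len(Q)//45)]).astype(int).tolist())
    if n=="scene":
        k=(z.ravel()>0)&(P[:,0]>520)&(P[:,0]<632)&(P[:,1]>120)&(P[:,1]<200)&(P[:,2]>80)&(P[:,2]<160)
        Q=P[k]
        for x in range(525,635,10):
            q=Q[abs(Q[:,0]-x)<5]; print(x,len(q),q.min(0).round() if len(q) else "")
E
```

```text
scene 142
[[630, 175, 145], [632, 174, 152], [637, 176, 149], [640, 182, 148], [644, 178, 146], [649, 176, 152], [650, 178, 144], [655, 181, 141], [658, 176, 149], [661, 175, 146], [666, 178, 146], [669, 184, 145], [670, 176, 149], [675, 178, 146], [676, 175, 151], [682, 179, 150], [683, 171, 150], [687, 173, 148], [688, 152, 137], [689, 153, 133], [689, 154, 110], [689, 154, 103], [690, 160, 148], [690, 155, 125], [691, 151, 130], [691, 178, 141], [691, 151, 133], [691, 157, 136], [691, 168, 140], [691, 169, 143], [692, 153, 126], [692, 197, 141], [692, 198, 112], [692, 192, 111], [692, 198, 124], [693, 149, 127], [693, 155, 143], [693, 161, 101], [694, 161, 114], [694, 167, 146], [694, 157, 132], [695, 197, 127], [695, 197, 111], [695, 159, 102], [696, 155, 139], [696, 155, 114], [697, 156, 109], [698, 203, 114]]
525 0 
535 8 [539. 166.  99.]
545 114 [540. 163.  96.]
555 87 [550. 162.  97.]
565 90 [560. 160.  97.]
575 94 [570. 151.  97.]
585 54 [580. 153.  97.]
595 43 [590. 162.  97.]
605 58 [600. 158.  95.]
615 71 [610. 162.  95.]
625 20 [620. 160. 100.]
top 78
[[675, 176, 148], [
[... 606 characters left out ...]
6], [694, 176, 146], [694, 166, 145], [694, 161, 144], [694, 159, 143], [694, 152, 142], [694, 153, 133], [694, 152, 124], [694, 157, 142], [694, 158, 150], [695, 155, 140], [695, 161, 148], [695, 175, 149], [695, 163, 148], [695, 154, 146], [696, 187, 140], [696, 171, 147], [696, 166, 147], [696, 185, 148], [696, 173, 147], [696, 181, 148], [696, 169, 146], [696, 178, 146], [697, 188, 144], [697, 184, 144], [697, 157, 141], [697, 185, 152], [697, 152, 140], [697, 163, 149], [697, 166, 150], [697, 178, 150], [698, 156, 146], [698, 173, 147], [698, 171, 146], [699, 169, 145], [699, 159, 143], [699, 191, 146], [699, 183, 145], [699, 181, 144], [700, 176, 142], [700, 189, 143], [701, 162, 138]]
```

The depth data shows the tool level (bottom z 97), prongs at y 154/197.5 and x 694. That puts the tip at tray x≈18.5, centred in the pocket. Lowering it to tip z≈20.

```bash
python3 -m jog '[[[0,0,-0.2],[0,0,0],1],[[0,0,-0.4],[0,0,0],1],[[0,0,-0.6],[0,0,0],1],[[0,0,-0.7],[0,0,0],1],[[0,0,-0.77],[0,0,0],1],[[0,0,-0.77],[0,0,0],1],[[0,0,-0.77],[0,0,0],1]]'
python3 - <<'E'
from h import *
d=get_image("scene"); crop(d,240,140,360,230,6,"pics/s2.png"); np.savez("scene2.npz",**d)
print(read_state()["contact_force"])
E
```

```text
clock: 6.45
position: [587.0, 180.6, 46.1]
ee_rot: [0.013, 1.0, 0.0, 0.001]
contact_force: [0.5, 0.2, -1.5]
gripper_width: 23.5
grasp_force: 59.2
[ 0.25757257 -0.59131832 -1.50515248]
```

View pics/s2.png

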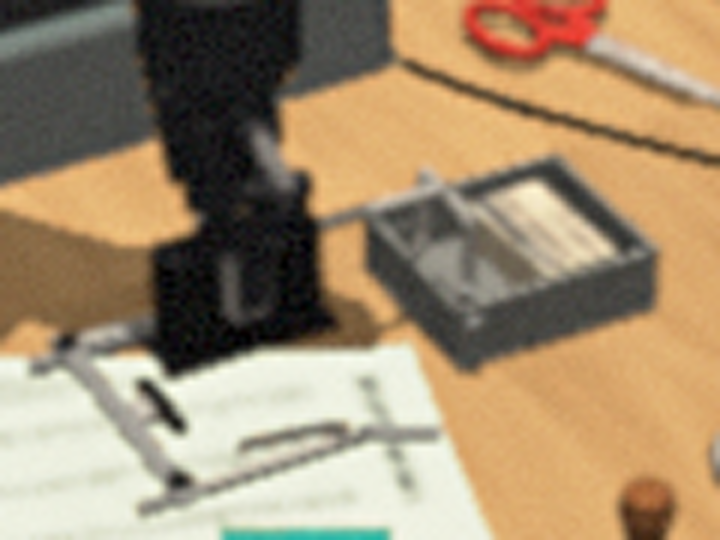

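The prongs are inside the tray behind its front wall. The tray sits about 12 mm off the dock axis towards +y, so I ease it over while pulling, before it reaches the parallel rails.

```bash
python3 -m jog '[[[-0.03,0,-0.02],[0,0,0],1],[[-0.06,0,-0.02],[0,0,0],1],[[-0.09,0,-0.02],[0,0,0],1],[[-0.11,0,-0.02],[0,0,0],1],[[-0.13,0,-0.02],[0,0,0],1],[[-0.13,0,-0.02],[0,0,0],1]]'
python3 -m jog '[[[-0.03,-0.01,0],[0,0,0],1],[[-0.06,-0.02,0],[0,0,0],1],[[-0.09,-0.03,0],[0,0,0],1],[[-0.12,-0.04,0],[0,0,0],1],[[-0.15,-0.05,0],[0,0,0],1],[[-0.18,-0.06,0],[0,0,0],1],[[-0.21,-0.07,0],[0,0,0],1],[[-0.24,-0.08,0],[0,0,0],1],[[-0.27,-0.09,0],[0,0,0],1],[[-0.30,-0.10,0],[0,0,0],1]]'
cat > m.py <<'E'
from h import *
d=get_image("scene");np.savez("scene3.npz",**d);rz=d["range_z"]
v,u=np.mgrid[140:290,220:350]; z=rz[140:290,220:350]; f=d["frame"][140:290,220:350].astype(int)
P=np.stack([(u-d["cx"])/d["fx"]*z,(v-d["cy"])/d["fy"]*z,z],-1).reshape(-1,3); P=(P-d["t"])@d["R"]
# right (-y) outer wall of tray & rim
k=(z.ravel()>0)&(P[:,2]>12)&(P[:,2]<33)&(P[:,1]>95)&(P[:,1]<145)&(P[:,0]>500)
Q=P[k]
x0,x1=np.percentile(Q[:,0],[1,99]); print("wall -y x range",x0,x1,len(Q))
q=Q[(Q[:,0]>x0+15)&(Q[:,0]<x1-10)]; w=np.polyfit(q[:,0],q[:,1],1); print("wall slope",w[0],"y at x0+10",np.polyval(w,x0+10),"resid",np.std(q[:,1]-np.polyval(w,q[:,0])))
E
python3 m.py; sed 's/get_image("scene")/dict(np.load("scene2.npz"))/' m.py | python3 -
```

```text
clock: 7.1
position: [573.8, 180.8, 43.7]
ee_rot: [0.013, 1.0, 0.0, 0.001]
contact_force: [2.1, -0.3, -1.3]
gripper_width: 23.3
grasp_force: 59.2
clock: 8.1
position: [543.5, 170.6, 43.5]
ee_rot: [0.013, 1.0, 0.0, 0.0]
contact_force: [2.8, 0.4, -0.3]
gripper_width: 23.6
grasp_force: 59.3
wall -y x range 512.856968956843 748.181651421347 338
wall slope 0.08868850770833227 y at x0+10 110.28079560427186 resid 7.787116243277062
wall -y x range 511.41755814605716 782.425378843163 289
wall slope 0.11110063566637453 y at x0+10 109.48062948063614 resid 6.147197878364491
```

```bash
sed -i 's/^q=Q.*/q=Q[(Q[:,0]>x1-85)\&(Q[:,0]<x1-10)]; w=np.polyfit(q[:,0],q[:,1],1); print("slope",w[0],"y at front+5",np.polyval(w,x1-105),"n",len(q))/' m.py
for f in 2 3; do sed "s/get_image(\"scene\")/dict(np.load('scene$f.npz'))/;s/np.savez([^)]*);//" m.py | python3 -; done
```

```text
wall -y x range 511.41755814605716 782.425378843163 289
slope -0.007938319807082974 y at front+5 132.78783269963364 n 148
wall -y x range 511.41755814605716 782.425378843163 289
slope -0.007938319807082974 y at front+5 132.78783269963364 n 148
```

```bash
python3 m.py
```

```text
wall -y x range 512.7574555997236 748.8198684823333 358
slope 0.08474912932129154 y at front+5 120.44065023797187 n 178
```

```bash
python3 - <<'E'
from h import *
d=dict(np.load("scene3.npz")); crop(d,235,145,345,235,7,"pics/s3.png")
E
```

```text
(no output)
```

View pics/s3.png

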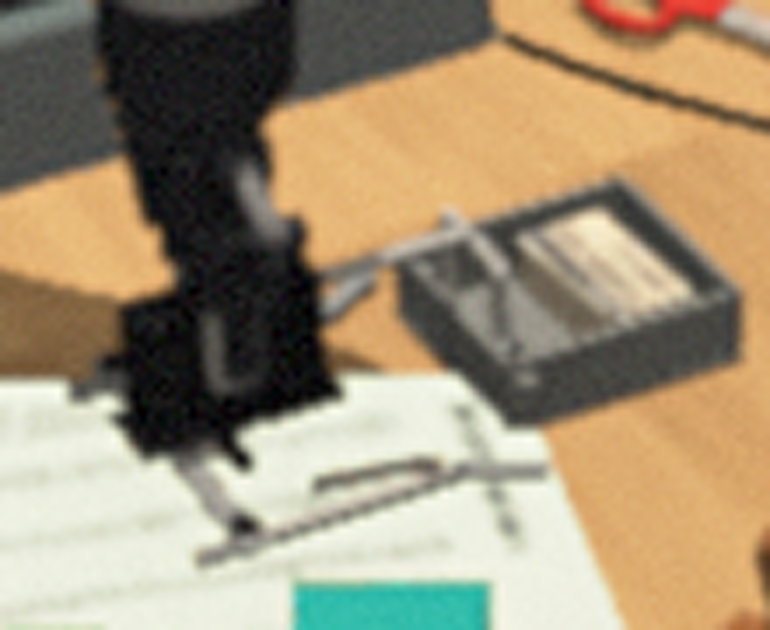

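The prongs pull at the front wall. Tray corners in the crop: bottom -y front (515,427), bottom -y back (738,360), rim back (620,180) and (742,296), rim front (398,265). The flare tip is at (545,470).

```bash
python3 - <<'E'
from h import *
b=dict(np.load("scene3.npz"))
S=lambda x,y,z:np.round(ray(b,235+(x+.5)/7-.5,145+(y+.5)/7-.5,z),1)
print(S(515,427,0),S(738,360,0),"rimBL",S(620,180,36),"BR",S(742,296,36),"FL",S(398,265,36),"flareR",S(545,470,10),"railRend",S(455,478,10))
b2=b
S2=lambda x,y,z:np.round(ray(b,240+(x+.5)/6-.5,140+(y+.5)/6-.5,z),1)
print("before",S2(470,370,0),S2(655,310,0),S2(556,158,36),S2(656,258,36),S2(366,212,36))
E
```

```text
[648.1 127.9  -0. ] [750.  121.9   0. ] rimBL [749.1 215.3  36. ] BR [747.3 116.2  36. ] FL [638.2 206.5  36. ] flareR [637.5  85.3  10. ] railRend [604.6  98.6  10. ]
before [682.3 131.9   0. ] [784.7 129.2  -0. ] [784.7 222.2  36. ] [779.4 122.4  36. ] [679.8 227.4  36. ]
```

Lateral offset is down to about 5 mm, and the ribs lag the hook within the pocket slack. I overshoot slightly to -y while entering the flare.

```bash
python3 -m jog '[[[-0.03,-0.01,0],[0,0,0],1],[[-0.06,-0.02,0],[0,0,0],1],[[-0.09,-0.03,0],[0,0,0],1],[[-0.12,-0.04,0],[0,0,0],1],[[-0.15,-0.05,0],[0,0,0],1],[[-0.18,-0.05,0],[0,0,0],1]]'
python3 -m jog '[[[-0.025,0,0],[0,0,0],1],[[-0.05,0,0],[0,0,0],1]]'
python3 -m jog '[[[-0.025,0,0],[0,0,0],1],[[-0.05,0,0],[0,0,0],1]]'
python3 -m jog '[[[-0.025,0,0],[0,0,0],1],[[-0.05,0.005,0],[0,0,0],1]]'
python3 -c "
from bench import *;print(read_state()['wrist_torque'])"; python3 m.py
```

```text
clock: 8.8
position: [524.8, 165.1, 43.1]
ee_rot: [0.013, 1.0, -0.0, -0.0]
contact_force: [1.1, -0.7, -2.8]
gripper_width: 23.1
grasp_force: 59.2
clock: 9.0
position: [520.0, 165.3, 43.2]
ee_rot: [0.013, 1.0, -0.0, -0.0]
contact_force: [1.5, -0.0, -2.6]
gripper_width: 23.3
grasp_force: 59.2
clock: 9.2
position: [515.0, 165.4, 43.2]
ee_rot: [0.013, 1.0, -0.0, -0.0]
contact_force: [2.0, 0.1, -2.5]
gripper_width: 23.4
grasp_force: 59.1
clock: 9.4
position: [510.1, 165.9, 43.2]
ee_rot: [0.013, 1.0, -0.0, -0.0]
contact_force: [3.5, -0.8, -2.9]
gripper_width: 23.5
grasp_force: 59.1
[-0.15097953 -0.59004239 -0.04983388]
wall -y x range 512.4860233906505 716.4764981426174 393
slope 0.12364801984428347 y at front+5 115.40667542644698 n 201
```

```bash
python3 -m jog '[[[-0.025,0.005,0],[0,0,0],1],[[-0.05,0.01,0],[0,0,0],1],[[-0.075,0.013,0],[0,0,0],1],[[-0.10,0.016,0],[0,0,0],1]]' | grep -E 'pos|contact'
python3 -m jog '[[[-0.025,0.005,0],[0,0,0],1],[[-0.05,0.008,0],[0,0,0],1],[[-0.075,0.011,0],[0,0,0],1],[[-0.10,0.014,0],[0,0,0],1]]'| grep -E 'pos|contact'
python3 -m jog '[[[-0.025,0.004,0],[0,0,0],1],[[-0.05,0.006,0],[0,0,0],1],[[-0.075,0.009,0],[0,0,0],1],[[-0.10,0.012,0],[0,0,0],1]]'| grep -E 'pos|contact'
python3 -m jog '[[[-0.025,0.004,0],[0,0,0],1],[[-0.05,0.006,0],[0,0,0],1],[[-0.075,0.009,0],[0,0,0],1],[[-0.10,0.012,0],[0,0,0],1]]'| grep -E 'pos|contact'
python3 m.py
```

```text
position: [500.2, 167.6, 43.3]
contact_force: [3.9, 0.4, -3.0]
position: [490.2, 169.0, 43.3]
contact_force: [2.1, 0.1, -2.5]
position: [480.6, 170.1, 43.4]
contact_force: [4.8, -3.2, -2.5]
position: [470.6, 171.2, 43.4]
contact_force: [4.8, -1.9, -2.2]
wall -y x range 511.8763770592402 668.2484147486198 408
slope 0.024165456242649028 y at front+5 117.30063014212756 n 241
```

```bash
python3 -m jog '[[[-0.02,0.002,0],[0,0,0],1],[[-0.04,0.004,0],[0,0,0],1],[[-0.06,0.006,0],[0,0,0],1],[[-0.08,0.008,0],[0,0,0],1]]' | grep -E 'pos|contact'
python3 -m jog '[[[-0.02,0.002,0],[0,0,0],1],[[-0.04,0.004,0],[0,0,0],1],[[-0.06,0.006,0],[0,0,0],1],[[-0.08,0.008,0],[0,0,0],1]]' | grep -E 'pos|contact'
python3 -m jog '[[[-0.015,0.001,0],[0,0,0],1],[[-0.03,0.001,0],[0,0,0],1],[[-0.045,0.002,0],[0,0,0],1],[[-0.06,0.002,0],[0,0,0],1]]' | grep -E 'pos|contact'
```

```text
position: [463.1, 172.1, 43.4]
contact_force: [7.3, -5.7, -5.6]
position: [455.3, 172.6, 43.4]
contact_force: [8.2, -5.8, -4.0]
position: [449.0, 172.6, 43.4]
contact_force: [7.5, -5.6, -4.2]
```

There is a sideways force of -5.6 N, so the hook is leaning on the +y rib. I relieve it to -y before the final pull.

```bash
python3 -m jog '[[[0,-0.015,0],[0,0,0],1],[[0,-0.03,0],[0,0,0],1],[[0,-0.03,0],[0,0,0],1]]' | grep -E 'pos|contact'
python3 -m jog '[[[-0.01,0,0],[0,0,0],1],[[-0.02,0,0],[0,0,0],1]]' | grep -E 'pos|contact'
python3 -m jog '[[[-0.01,0,0],[0,0,0],1],[[-0.02,0,0],[0,0,0],1]]' | grep -E 'pos|contact'
```

```text
position: [448.6, 170.4, 43.5]
contact_force: [4.1, -0.3, -2.2]
position: [446.8, 170.5, 43.4]
contact_force: [5.9, -2.7, -3.5]
position: [445.1, 170.6, 43.5]
contact_force: [6.3, -1.7, -4.4]
```

```bash
python3 -m jog '[[[-0.01,0,0],[0,0,0],1],[[-0.015,0,0],[0,0,0],1]]' | grep -E 'pos|contact'
python3 -m jog '[[[-0.005,0,0],[0,0,0],1],[[-0.01,0,0],[0,0,0],1]]' | grep -E 'pos|contact'
python3 -m jog '[[[-0.005,0,0],[0,0,0],1],[[-0.01,0,0],[0,0,0],1]]' | grep -E 'pos|contact'
```

```text
position: [443.6, 170.7, 43.5]
contact_force: [4.2, -1.4, -4.9]
position: [442.6, 170.7, 43.5]
contact_force: [5.3, -1.4, -4.7]
position: [441.7, 170.8, 43.5]
contact_force: [6.2, -1.6, -4.6]
```

```bash
python3 -m jog '[[[-0.005,0,0],[0,0,0],1],[[-0.01,0,0],[0,0,0],1]]' | grep -E 'pos|contact'
python3 -m jog '[[[-0.005,0,0],[0,0,0],1],[[-0.01,0,0],[0,0,0],1]]' | grep -E 'pos|contact'
```

```text
position: [441.1, 170.9, 43.5]
contact_force: [7.2, -1.7, -6.1]
position: [440.5, 171.0, 43.6]
contact_force: [8.3, -1.6, -5.5]
```

```bash
python3 -m jog '[[[-0.005,0,0],[0,0,0],1],[[-0.005,0,0],[0,0,0],1]]' | grep -E 'pos|contact'
python3 -m jog '[[[-0.005,0,0],[0,0,0],1],[[-0.005,0,0],[0,0,0],1]]' | grep -E 'pos|contact'
python3 -m jog '[[[-0.005,0,0],[0,0,0],1],[[-0.005,0,0],[0,0,0],1]]' | grep -E 'pos|contact'
```

```text
position: [440.1, 171.1, 43.7]
contact_force: [8.9, -2.1, -4.9]
position: [439.8, 171.2, 43.7]
contact_force: [8.8, -3.4, -6.6]
position: [439.5, 171.2, 43.7]
contact_force: [10.0, -2.4, -6.2]
```

```bash
python3 -m jog '[[[-0.005,-0.003,-0.003],[0,0,0],1],[[-0.005,-0.003,-0.003],[0,0,0],1]]' | grep -E 'pos|contact'
python3 -m jog '[[[-0.005,0,0],[0,0,0],1],[[-0.005,0,0],[0,0,0],1]]' | grep -E 'pos|contact'
python3 -c "
from bench import *;s=read_state();print(s['wrist_torque'],s['ee_rot'])"; python3 m.py
```

```text
position: [439.3, 171.1, 43.5]
contact_force: [10.8, -2.3, -5.9]
position: [439.0, 171.2, 43.6]
contact_force: [11.1, -2.7, -6.7]
[-0.80621787 -2.9145116  -0.3089062 ] [0.01288726 0.99991292 0.00135898 0.00249491]
wall -y x range 511.60651920438863 643.2501871561059 376
slope 0.1269160295129988 y at front+5 115.56745615966221 n 233
```

```bash
python3 -m jog '[[[0,-0.015,-0.012],[0,0,0],1],[[0,-0.015,-0.012],[0,0,0],1]]' | grep -E 'pos|contact'
python3 -m jog '[[[-0.005,0,0],[0,0,0],1],[[-0.005,0,0],[0,0,0],1]]' | grep -E 'pos|contact'
python3 - <<'E'
from h import *
d=get_image("scene");np.savez("scene4.npz",**d)
f=d["frame"][160:235,225:325,::-1]
o=dict(np.load("scene0.npz"))["frame"][160:235,225:325,::-1]
k=lambda g:cv2.resize(g[:,:,:],None,fx=8,fy=8,interpolation=cv2.INTER_CUBIC)
cv2.imwrite("pics/s4.png",k(f))
E
```

```text
position: [439.3, 170.5, 42.9]
contact_force: [7.5, -0.7, -2.2]
position: [439.1, 170.7, 43.0]
contact_force: [9.1, -0.5, -4.0]
```

View pics/s4.png

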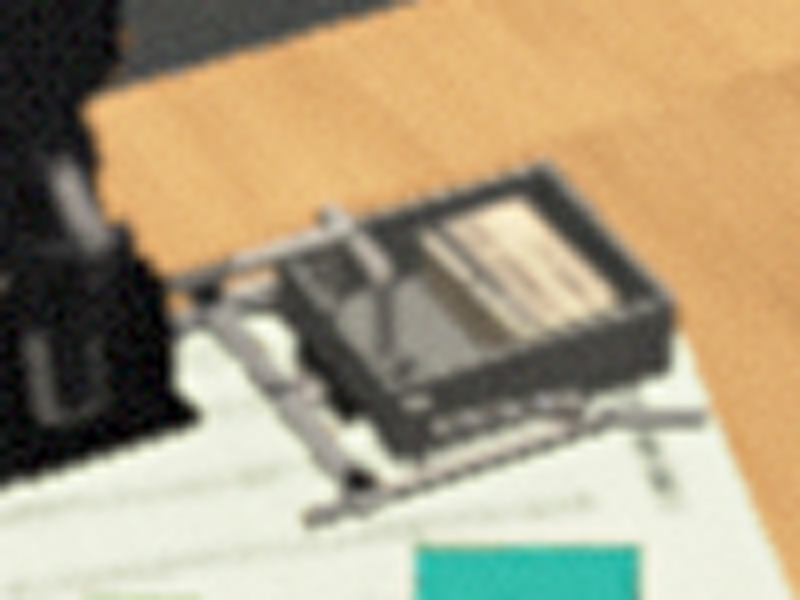

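The tray sits against the buffer with the box inside. The right leaf's tip is at about (435,425), right behind the lug at (418,400), and back on its rest line. I can't see the left leaf, so I pull on to about 12 N to be sure of both.

```bash
python3 -m jog '[[[-0.005,0,0],[0,0,0],1],[[-0.005,0,0],[0,0,0],1]]' | grep -E 'pos|contact'
python3 -m jog '[[[-0.005,0,0],[0,0,0],1],[[-0.005,0,0],[0,0,0],1]]' | grep -E 'pos|contact'
python3 -m jog '[[[-0.005,0,0],[0,0,0],1],[[-0.005,0,0],[0,0,0],1]]' | grep -E 'pos|contact'
```

```text
position: [438.8, 170.7, 42.9]
contact_force: [9.5, -0.5, -4.2]
position: [438.7, 170.8, 43.0]
contact_force: [11.4, -1.7, -5.9]
position: [438.6, 170.8, 43.0]
contact_force: [13.6, -2.8, -6.6]
```

```bash
python3 -m jog '[[[0.01,0,0],[0,0,0],1],[[0.02,0,0],[0,0,0],1],[[0.03,0,0],[0,0,0],1],[[0.03,0,0],[0,0,0],1]]' | grep -E 'pos|contact'
python3 -m jog '[[[0.02,-0.003,0],[0,0,0],1],[[0.04,-0.003,0],[0,0,0],1],[[0.06,-0.003,0],[0,0,0],1],[[0.06,-0.003,0],[0,0,0],1]]' | grep -E 'pos|contact'
python3 - <<'E'
from h import *
d=get_image("scene");np.savez("scene5.npz",**d)
E
```

```text
position: [439.2, 170.0, 42.6]
contact_force: [7.0, 1.3, -1.9]
position: [442.7, 168.1, 41.4]
contact_force: [0.6, 3.4, -2.1]
```

```bash
python3 -m jog '[[[0.02,0.015,0.005],[0,0,0],1],[[0.04,0.02,0.01],[0,0,0],1],[[0.06,0.02,0.015],[0,0,0],1],[[0.06,0.02,0.015],[0,0,0],1]]' | grep -E 'pos|contact'
```

```text
position: [449.4, 169.5, 43.2]
contact_force: [-0.1, 0.2, -0.9]
```

The hook is free. I lift it and check the clear spot just beside the dock on the -y side.

```bash
python3 -m jog '[[[0,0,0.3],[0,0,0],1],[[0,0,0.6],[0,0,0],1],[[0,0,0.9],[0,0,0],1],[[0,0,0.9],[0,0,0],1]]' | grep -E 'pos|contact'
python3 - <<'E'
from h import *
a=dict(np.load("top0.npz"))
T=lambda x,y,z:np.round(ray(a,220+(x+.5)/4-.5,165+(y+.5)/4-.5,z))[:2]
print("marker",T(418,85,10),T(430,110,0),T(555,50,10),"turq",T(408,338,27),T(460,368,27),T(356,437,27),"stamp",T(483,225,20),T(575,190,20),T(498,258,10),"paper",T(190,215,0),T(480,288,0),"flareR",T(297,242,10))
for n in("scene",):
    d=get_image(n);np.savez("scene6.npz",**d)
# brightness change along right leaf region, relaxed vs now
o=dict(np.load("scene0.npz"))["frame"].astype(int).sum(2);f=d["frame"].astype(int).sum(2)
print(o[206:222,278:292:2].T//3);print(f[206:222,278:292:2].T//3)
E
```

```text
position: [451.7, 171.3, 137.3]
contact_force: [0.9, 1.2, -1.7]
marker [748.   7.] [734.  -1.] [770. -85.] turq [573.  16.] [552. -17.] [509.  51.] stamp [649. -34.] [671. -95.] [628. -44.] paper [665. 161.] [611. -31.] flareR [643.  89.]
[[224 223 226 233 235 234 237 234 229 216 211 213 211 176 126 173]
 [226 225 233 236 235 237 225 165 135 166 200 206 181 145 167 231]
 [219 225 234 235 235 232 192 124 146 206 212 196 165 146 207 236]
 [224 227 233 236 236 229 166 112 163 214 211 171 124 170 234 236]
 [218 226 232 236 236 208 132 139 195 212 188 145 165 229 238 232]
 [217 225 233 236 229 177 116 155 208 199 163 145 206 236 235 235]
 [224 233 233 235 214 142 134 188 203 171 131 177 231 238 233 234]]
[[114 118  91 108 111  74  67  75  70  62  83 128 172 170 127 175]
 [117  87  69  65  62  74  95 109  84  96 152 196 182 146 163 228]
 [ 95  71  66  66  67 101 120 100  93 146 196 198 166 143 206 233]
 [ 78  61  62  63  77 116 138 110 134 184 208 173 129 173 232 237]
 [ 63  61  66  69  88 109 103 101 159 206 188 147 164 227 236 235]
 [ 62  70  66  79 118 143 114 150 202 198 164 148 201 234 236 235]
 [ 69  63  69  74 100 115 135 178 198 175 129 176 231 238 234 231]]
```

The right leaf's edge pixels match the relaxed picture, so it has snapped in. Now I carry the tool to (655, 58).

```bash
python3 -m jog '[[[0.2,-0.11,0],[0,0,0],1],[[0.44,-0.25,0],[0,0,0],1],[[0.68,-0.38,0],[0,0,0],1]]' >/dev/null
python3 -m jog '[[[0.24,-0.13,0],[0,0,0],1],[[0.46,-0.26,0],[0,0,0],1],[[0.68,-0.38,0],[0,0,0],1]]' >/dev/null
python3 -m jog '[[[0.24,-0.13,0],[0,0,0],1],[[0.46,-0.26,0],[0,0,0],1],[[0.6,-0.34,0],[0,0,0],1],[[0.68,-0.38,0],[0,0,0],1],[[0.68,-0.38,0],[0,0,0],1],[[0.68,-0.38,0],[0,0,0],1]]' | grep -E 'pos|contact'
python3 - <<'E'
from h import *
d=get_image("top");np.savez("top6.npz",**d)
o=dict(np.load("top0.npz"))["frame"].astype(int).sum(2)//3;f=d["frame"].astype(int).sum(2)//3
for n,(u0,u1) in (("L",(234,252)),("R",(276,294))):
    print(n);
    for v in range(236,264,2): print(v,o[v,u0:u1],f[v,u0:u1])
E
```

```text
position: [652.4, 56.2, 132.3]
contact_force: [0.2, -0.7, -1.5]
L
236 [161 163 162 161 146 151 154 154 141 158 161 160 160 161 161 161 162 162] [186 184 183 180 178 177 174 171 168 165 161 153 144 132 120 106  99 108]
238 [161 160 160 160 159 122 109 142 122 154 159 159 159 159 160 159 160 161] [187 185 184 181 179 177 176 174 170 166 163 159 153 144 132 119 111 130]
240 [159 160 159 160 185 200 211 177 115 156 164 162 162 162 162 163 163 162] [187 186 183 183 180 178 177 174 172 169 165 162 158 151 143 134 119  97]
242 [161 161 161 160 172 186 196 122  96 158 163 162 162 161 162 160 162 160] [188 187 185 184 182 180 178 175 174 172 169 163 160 156 149 143 133 118]
244 [163 164 162 162 186 193 179 133 114 160 164 162 162 161 162 161 162 162] [189 188 186 184 182 181 179 177 175 173 171 166 163 160 154 147 139 128]
246 [162 162 161 165 199 200 176 171 131 158 165 163 162 162 163 164 163 160] [190 188 186 186 184 182 181 179 176 174 172 170 164 159 153 149 143 136]
248 [163 163 160 166 202 200 192 213 141 157 163 161 162 164 162 162 161 158] [190 189 187 187 186 185 182 182 178 176 173
[... 2523 characters left out ...]
3 214 216 215 216] [170 171 170 143 168  96 117 204 201 213 179 201 200 191 213 215 214 215]
256 [216 216 216 214 206 198 195 181 152 213 182 202 202 186 213 216 215 216] [166 171 170 153 168 100 175 182 154 212 181 201 201 186 212 215 214 215]
258 [216 217 217 205 197 193 195 203 198 214 181 201 201 181 213 218 217 218] [146 171 172 162 169 106 184 193 198 214 180 201 200 180 213 218 216 217]
260 [216 216 210 207 204 199 195 206 218 218 182 202 201 183 214 217 215 215] [137 144 144 140 138 107 174 154 161 213 182 201 201 182 212 217 214 215]
262 [217 214 204 195 190 189 198 216 219 218 183 195 200 165 211 217 217 217] [116 115 114 115 113  83 171 123 192 219 183 194 198 163 210 216 216 216]
```

```bash
python3 -m jog '[[[0,0,-0.25],[0,0,0],1],[[0,0,-0.5],[0,0,0],1],[[0,0,-0.75],[0,0,0],1],[[0,0,-0.9],[0,0,0],1],[[0,0,-0.95],[0,0,0],1],[[0,0,-0.95],[0,0,0],1],[[0,0,-0.95],[0,0,0],1]]' | grep -E 'pos|contact|rot'
```

```text
position: [654.3, 56.5, 39.7]
ee_rot: [0.013, 1.0, 0.0, 0.001]
contact_force: [0.1, 0.6, -0.1]
```

```bash
python3 -m jog '[[[0,0,-0.05],[0,0,0],1],[[0,0,-0.1],[0,0,0],1],[[0,0,-0.13],[0,0,0],1],[[0,0,-0.13],[0,0,0],1]]' | grep -E 'pos|contact'
python3 -m jog '[[[0,0,-0.01],[0,0,0],1],[[0,0,-0.02],[0,0,0],1],[[0,0,-0.02],[0,0,0],1]]' | grep -E 'pos|contact'
```

```text
position: [653.0, 56.0, 24.6]
contact_force: [-0.7, -0.4, -0.7]
position: [653.6, 56.1, 24.1]
contact_force: [-1.3, 0.0, 3.0]
```

```bash
python3 -m jog '[[[0,0,0],[0,0,0],0],[[0,0,0],[0,0,0],-0.3],[[0,0,0],[0,0,0],-0.3],[[0,0,0],[0,0,0],-0.3],[[0,0,0],[0,0,0],-0.3]]' | grep -E 'pos|contact|width'
python3 -m jog '[[[0,0,0.2],[0,0,0],-0.3],[[0,0,0.6],[0,0,0],-0.3],[[0,0,1],[0,0,0],-0.3],[[0,0,1],[0,0,0],-0.3]]' | grep -E 'pos|contact|width'
python3 -m jog '[[[-0.3,-0.3,0.3],[0,0,0],-0.3],[[-0.7,-0.7,0.7],[0,0,0],-0.3],[[-1,-1,1],[0,0,0],-0.3]]' >/dev/null
python3 -m jog '[[[-0.3,-0.3,0],[0,0,0],-0.3],[[-0.7,-0.7,0],[0,0,0],-0.3],[[-1,-1,0],[0,0,0],-0.3]]' >/dev/null
python3 -m jog '[[[0,-0.5,0],[0,0,0],-0.3],[[0,-1,0],[0,0,0],-0.3],[[0,-1,0],[0,0,0],-0.3]]' | grep -E 'pos|contact|width'
python3 - <<'E'
from h import *
d=get_image("top");np.savez("top7.npz",**d);e=get_image("scene");np.savez("scene7.npz",**e)
crop(d,220,165,420,315,4,"pics/fin.png")
o=dict(np.load("top0.npz"))["frame"].astype(int).sum(2)//3;f=d["frame"].astype(int).sum(2)//3
for v in range(236,270,2): print(v,o[v,236:252],f[v,236:252])
rz=d["range_z"]; v,u=np.mgrid[170:260,290:340]; z=rz[170:260,290:340]
P=np.stack([(u-d["cx"])/d["fx"]*z,(v-d["cy"])/d["fy"]*z,z],-1).reshape(-1,3); P=(P-d["t"])@d["R"]
q=P[(P[:,2]>53)&(P[:,2]<68)];print(len(q),q.mean(0),q.min(0),q.max(0))
E
```

```text
position: [653.5, 56.1, 23.2]
contact_force: [0.0, -0.5, -0.0]
gripper_width: 55.6
position: [657.6, 56.9, 130.5]
contact_force: [0.6, 0.4, 0.2]
gripper_width: 55.7
position: [466.0, -235.0, 209.7]
contact_force: [0.1, 0.3, -0.8]
gripper_width: 55.9
236 [162 161 146 151 154 154 141 158 161 160 160 161 161 161 162 162] [164 164 147 153 155 157 144 157 122  72 116 171 202 178 174 173]
238 [160 160 159 122 109 142 122 154 159 159 159 159 160 159 160 161] [162 163 162 123 111 145 125 173 123  74 134 172 206 204 204 204]
240 [159 160 185 200 211 177 115 156 164 162 162 162 162 163 163 162] [160 161 186 201 213 178 121 177 115  71 142 174 204 140 113 111]
242 [161 160 172 186 196 122  96 158 163 162 162 161 162 160 162 160] [162 162 174 188 198 124 100 173 110  71 142 172 191 181 179 175]
244 [162 162 186 193 179 133 114 160 164 162 162 161 162 161 162 162] [164 165 189 195 183 136 119 176 106  71 145 172 172 139 120 122]
246 [161 165 199 200 176 171 131 158 165 163 162 162 163 164 163 160] [162 167 201 202 189 177 120 171 105  72 145 171 172 172 172 172]
248 [160 166 202 200 192 213 141 1
[... 888 characters left out ...]
 111 158 162 163 170 105 106]
262 [169 175 195 202 165 147 168 171 197 214 217 216 215 215 216 211] [171 177 198 205 169 140 112 125 126 126 126 126 122 123 122 121]
264 [165 156 193 204 164 139 166 200 215 215 215 215 215 215 212 207] [167 156 195 205 166 142 170 203 205 206 205 206 206 206 202 199]
266 [170 170 196 204 160 138 198 215 216 215 215 214 215 213 212 204] [171 172 198 206 162 140 200 219 219 218 217 218 219 217 215 208]
268 [171 177 198 210 162 136 213 219 217 216 216 216 216 212 201 193] [173 178 201 212 163 138 215 222 218 218 218 219 218 214 202 196]
300 [662.52361689  56.59397953  59.31282258] [613.20225721  45.53425348  53.21300696] [763.85345115  73.75519596  67.49390905]
```

View pics/fin.png

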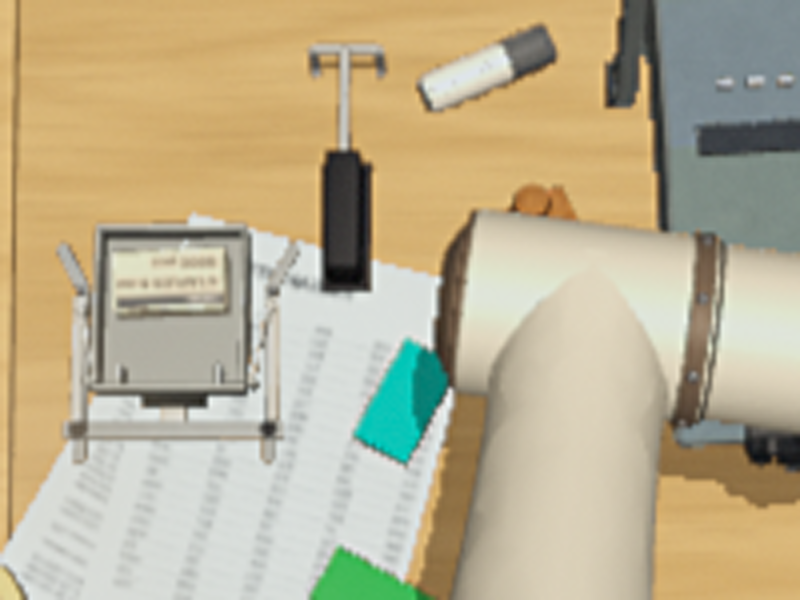

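The final view shows the tray docked against the buffer (crop (172,400)) with the staples in it and both lugs past the leaf tips. Pixels near both leaves match the relaxed picture. The tool stands upright at (345,215) beside the dock and the bystanders look undisturbed, so I hand in.

```bash
python3 -c "
from bench import *
print(read_state()['clock']);print(job_done())"
```

```text
22.35
the job is handed in; nothing more can be done
None
```

I dragged the tray into its dock with the staples still in it, stood the hook tool upright beside the dock and handed the job in at 22.35 s; both leaves look snapped in on camera (I had no direct joint reading), and the highest pull I read was about 15 N.

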